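Toaster off, kettle on

ROBOT

A 6-joint arm with a two-finger parallel gripper is mounted at the origin on the work surface. World frame = base frame: x ahead of the robot, y to its left, z up, the work surface at z = 0. Lengths are in m, angles in degrees, forces in N, time in s.
With the tool pointing down it reaches from about 0.4 to 0.825 m from the base axis. Payload 7 kg.
Tool frame: the origin (TCP) lies on the front face of the gripper's body, between the roots of the fingers; the fingertips stand 66 mm ahead of it and the grasp point (between the pads) lies 47 mm ahead of it; z points along the fingers, y is the line along which they close (so a half turn about z gives the same grasp; the last joint's range is limited). The gripper opens to 88 mm and grips with 3 to 60 N. Pads are 19 mm wide; open, the fingers measure 130 mm over their backs; the gripper's body (78 mm by 193 mm) begins 47 mm behind the grasp point.
Start: joints at [84.345, 20.546, 0.682, 0, -70.136, -16.507], TCP at [0.255, 0.625, 0.292] pointing down, gripper open.
Joint ranges: [-176.03, 176.03], [-82.01, 121.73], [-58.28, 71.71], [-173.87, 95.51], [-174.79, -0.11], [-173.66, 173.66]. Speed limits (degrees/s): [136.94, 136.94, 172.46, 180, 180, 180].

INTERFACE

Orientations are given as [roll, pitch, yaw] about the fixed x, y, z axes, in that order (R = Rz(yaw) Ry(pitch) Rx(roll)).
In Python, from plant import ctrl gives the robot as it stands.
- The arm moves only by the tool send_rows, never from a script. Its argument "deltas" is a list of rows, each a list of 2 entries, a list of its own where there are three numbers: the shift along the tool's x, y, z each as a share of 800 mm, from -1 to 1, then the turn about the tool's z as a share of 90 degrees, from -1 to 1. A call has exactly 5 rows; each row is the pose to reach, as a shift and turn from the pose commanded when the call began, along the tool's axes at that moment; what a row does not reach only later rows make up. A row lasts 1/12 s, in which the tool goes at most 41.7 mm and 7.16 degrees, less where a joint would pass 70% of its speed; a pose out of reach is approached as far as the arm can. A call with a number of a shift or a turn outside -1 to 1 is refused whole. A call with a gripper value outside its range is refused whole. "gripper" is the opening, from 0 (shut) to 1 (fully open), set as the call begins (left out, the last holds). The fingers move at their own pace and stop on an object; the grip force is fixed at half the most. Time passes only in rows, so rows that repeat a pose let the fingers close, or fill a call up. It gives the time, the measured TCP pose, the force, the opening and the grip force at its end, in the units of the state.
- ctrl.get_obs(): the state, without advancing time (a new reading comes with each control period).
- ctrl.snapshot(name): name is "scene" or "top"; returns a dict with "color" (420x560x3 uint8, red, green, blue), "vertical_fov" (degrees; the focal length in pixels is half the picture's height over the tangent of half this angle, whatever the lens; pixels are square), "cx", "cy" (the principal point, pixels), "rvec" (rotation vector, rad) and "tvec" (3), from world to camera coordinates, as OpenCV has them. Camera axes: x right, y down, z forward; pixel columns grow to the right and rows downward; lengths in m; the calibration is good to about 2 mm. A picture is of the moment at which its call begins. There is no depth.
- ctrl.close_job(): hands the job in; it is judged then, once.
Trained networks look in a picture, given as the dict that the camera call returned (one of the last four; its "shot" number tells which), for a name from the list of things; names that differ only in an ending like _2 or _b are one class to them, and where a whole thing is asked for, a point or a joint stands for the part that bears it (a point fixed in the world has none). Each returns a list of dicts, best first, with "conf" (0 to 1); they miss things now and then, are a little off and sometimes report something else, mostly with a low value. They report only what shows in the picture. A call takes as long as a camera call. They do not tell look-alikes from the thing itself.
- ctrl.boxes_of(picture, thing): "xy" ([column, row] as shares, 0 to 1, of the picture: columns of its width, rows of its height, amid what is visible of it).
- ctrl.cut_out(picture, thing): "pixels" (420x560 bool, what is visible of it) and "xy" ([column, row] as shares, 0 to 1, of the picture: columns of its width, rows of its height, amid what is visible of it).
The state is a dict: "clock": time; "joint_pos": joint angles; "qvel": joint speeds; "tau": joint torques, N m; "tool_pos": TCP position; "orientation": TCP orientation; "force": force on the tool from outside, world axes, zero at the start; "moment": the same for the moment, N m; "opening": finger opening in m; "gripper_force": force on a finger pad.
Only numpy, scipy, OpenCV 4.12 (cv2) and the standard library are available. Lean on these libraries where they do the work, as an engineer would, in place of code of your own. Each camera call takes 0.05 s, during which the arm holds its last target. There are 200 camera calls.

TASK

The toast is done and it is time for tea: on the wireless rocker switches, first switch off the toaster (red switch), then switch on the kettle (blue switch). A switch is on when the end of its white rocker with the green dot is snapped down, and off when that end is up; leave the slow cooker (yellow switch) on all the while.

Things in the scene. Friction and masses are not known exactly. Their poses are not given: they have to be found in the camera images.
- red_rocker: Toaster switch: white seesaw rocker, 65 mm long (its x) by 50 mm wide (its y), on a red box 86 x 86 x 22 mm fixed to the worktop. Starts ON. Origin: mid rocker on the pivot axis, 28 mm above the worktop, 5 mm under the face. x points along the rocker to the end with the green dot, z out of the face. ON: green-dot end down, x dips 0.2 rad below level; OFF: that end up, x rises 0.2 rad.
- blue_rocker: Kettle switch: the same as the red one, on a blue box. Starts OFF. All three: an over-centre spring holds the rocker at either stop; pressing down its raised end 20 to 30 mm from the pivot takes about 6 N at first, then less, and past level it snaps over and stays. Face height above the worktop 24 mm from the pivot: 39 mm on the raised side, 34 mm when level, 30 mm at the pressed stop.
- yellow_rocker: Slow cooker switch: the same as the red one, on a yellow box. Starts ON (green-dot end down) and must stay on. The three boxes stand in any order, at least 140 mm apart between centres.
Things that resemble listed ones, but are neither listed nor needed, are in the scene too. What is shaped like the part that bears red_rocker but orange, purple or turquoise is not meant.

How it is judged (in metres and radians):
On the way, in this order (a step that is already met when the one before it is completed fails the run):
1. the toaster's red switch is snapped off (angle between red_rocker's own x axis and vertical below 1.4708 rad), for 0.2 s.
2. then the kettle's blue switch is snapped on (angle between blue_rocker's own x axis and vertical above 1.6708 rad), for 0.2 s.
At the end, for the whole second after the job is handed in: The red rocker is off (green-dot end up), the blue rocker on (green-dot end down) and the yellow rocker still on, each tilted more than 0.1 rad past level to its side (the stops are at 0.2 rad) (angle between red_rocker's own x axis and vertical below 1.4708 rad and angle between each of blue_rocker, yellow_rocker's own x axis and vertical above 1.6708 rad); the robot touches nothing.
It fails at once if the slow cooker's yellow rocker is pushed off its on position to the centre or beyond (angle between yellow_rocker's own x axis and vertical below 1.5908 rad).
It also fails if it takes over 29 s, if anything falls off the work surface, if the arm or the gripper's body presses on something with over 40 N, if the wrist force passes 120 N, or if a joint passes its speed limit or range.

## Working session

There is one attempt and no reset: what is moved stays moved. The work goes in short steps, Python scripts to look and compute and a tool call to move; the robot and the scene stay as the last step left them, time stands still between calls to the robot, and variables do not carry over. Pictures are saved under pics/ and viewed, at most 10 in all, crops included, and the job is handed in when it is done.

Besides the shell and the picture viewer there is one more tool, called after ">>>" as name(argument=value, ...), one argument or row to a line, values as JSON. send_rows: Moves the arm, as the interface text tells. Shift numbers are shares of 800 mm and turn numbers shares of 90 degrees, none past 1 either way. Its arguments: {"type":"object","properties":{"deltas":{"type":"array","items":{"type":"array"}},"gripper":{"type":"number"}},"required":["deltas"]}

```bash
mkdir -p pics
cat > h.py <<'E'
import numpy as np, cv2
from plant import ctrl
def cam(p):
    f=210/np.tan(np.radians(p["vertical_fov"])/2)
    R=cv2.Rodrigues(np.array(p["rvec"],float))[0];t=np.array(p["tvec"],float).ravel()
    return f,R,t
def ray(p,u,v,z):
    f,R,t=cam(p);d=R.T@np.array([(u-p["cx"])/f,(v-p["cy"])/f,1]);o=-R.T@t
    return o+d*(z-o[2])/d[2]
E
python3 - <<'E'
from h import *
np.set_printoptions(precision=3,suppress=True)
o=ctrl.get_obs();print(o["clock"],o["tool_pos"],o["orientation"],o["joint_pos"])
for n in("top","scene"):
    p=ctrl.snapshot(n);cv2.imwrite(f"pics/{n}1.png",p["color"][:,:,::-1])
    print(n,p["vertical_fov"],p["cx"],p["cy"],p["rvec"],p["tvec"])
    for k in("red","blue","yellow"):
        for d in ctrl.boxes_of(p,k+"_rocker")[:4]:
            u,v=np.array(d["xy"])*[560,420];print(k,round(d["conf"],2),u,v,ray(p,u,v,.033))
E
```

```text
0.0 [0.254 0.625 0.291] [179.904  -0.006 -22.169] [ 84.346  20.591   0.633  -0.023 -70.136 -16.508]
top 50.25689159923646 280.00474880192195 211.48893065077098 [ 2.215 -2.173  0.094] [0.068 0.459 0.882]
red 0.86 306.712 210.20999999999998 [0.46  0.024 0.033]
red 0.81 156.688 289.884 [0.3   0.312 0.033]
red 0.68 236.99200000000002 264.68399999999997 [0.351 0.158 0.033]
red 0.66 116.08800000000001 194.292 [0.484 0.398 0.033]
blue 0.97 441.67199999999997 151.28400000000002 [ 0.583 -0.244  0.033]
yellow 0.94 324.016 131.208 [ 0.618 -0.008  0.033]
scene 50.805899934500275 285.0733276906314 212.5569648642713 [ 2.18   1.332 -0.453] [-0.271 -0.271  1.086]
red 0.97 269.08 224.406 [0.46  0.036 0.033]
red 0.81 352.52 124.488 [0.298 0.321 0.033]
red 0.65 300.72 168.084 [0.361 0.156 0.033]
red 0.62 438.592 172.284 [0.5   0.399 0.033]
blue 0.65 138.712 352.716 [ 0.586 -0.246  0.033]
yellow 0.78 286.272 309.12 [ 0.625 -0.013  0.033]
```

View pics/top1.png

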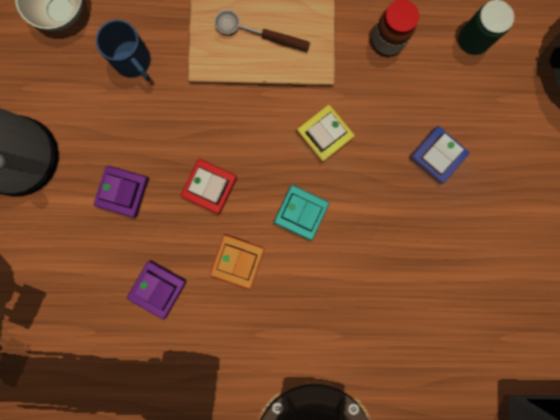

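View pics/scene1.png

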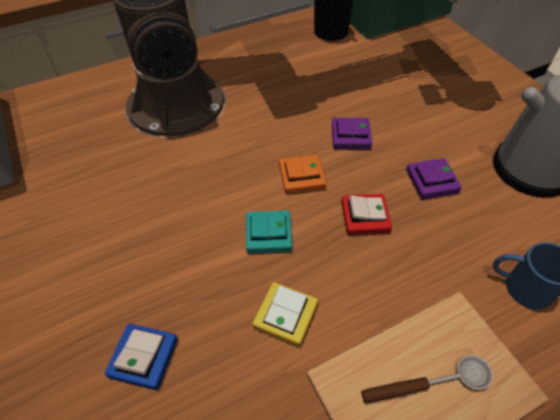

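The top view shows the red box at about (209,186) with its dot to the left. Blue is at (440,154) with its dot to the upper right, and yellow at (325,132) with its dot to the upper right. The networks' "red" hits are all look-alikes (turquoise, purple, orange). I'll measure the boxes by colour.

Run:
```python
from h import *
np.set_printoptions(precision=4,suppress=True)
S={"top":{"red":(209,186),"blue":(440,154),"yellow":(325,132)},"scene":{"red":(367,213),"blue":(141,355),"yellow":(286,313)}}
for n in S:
    p=ctrl.snapshot(n);hsv=cv2.cvtColor(p["color"],cv2.COLOR_RGB2HSV).astype(int);H,s,V=hsv[...,0],hsv[...,1],hsv[...,2]
    vv,uu=np.mgrid[:420,:560]
    for k,(u,v) in S[n].items():
        near=np.hypot(uu-u,vv-v)<(34 if n=="top" else 40)
        w=near&(s<90)&(V>110)
        nl,l,st,c=cv2.connectedComponentsWithStats(w.astype(np.uint8))
        # all white+green = rocker
        g=near&(H>40)&(H<85)&(s>110)&(V>40)
        wp=np.argwhere(w|g)[:,::-1]; gp=np.argwhere(g)[:,::-1]
        P=np.array([ray(p,a,b,.033)[:2] for a,b in wp]); G=ray(p,*gp.mean(0),.033)[:2]
        (cx,cy),sz,an=cv2.minAreaRect((P*1000).astype(np.float32))
        d=G-P.mean(0)
        a=np.radians(an); L=max([np.array([np.cos(a+i*np.pi/2),np.sin(a+i*np.pi/2)]) for i in range(4)],key=lambda q:q@d)
        print(n,k,len(wp),len(gp),"mean",P.mean(0),"rect",cx,cy,sz,"dot",G,"dir",np.degrees(np.arctan2(L[1],L[0])),np.degrees(np.arctan2(d[1],d[0])))
        bm=near&((H<7)|(H>173) if k=="red" else (H>105)&(H<130) if k=="blue" else (H>22)&(H<38))&(s>130)&(V>70)
        bp=np.argwhere(bm|w|g)[:,::-1];B=np.array([ray(p,a_,b_,.02)[:2] for a_,b_ in bp])
        print("   box",cv2.minAreaRect((B*1000).astype(np.float32)))
```

```text
top red 781 13 mean [0.5062 0.2213] rect 506.31256103515625 221.24676513671875 (61.03278350830078, 50.620323181152344) dot [0.5149 0.2416] dir 67.0977783203125 66.78177591821938
   box ((506.0451354980469, 220.3410186767578), (86.89887237548828, 87.04944610595703), 65.4244155883789)
top blue 886 4 mean [ 0.5795 -0.2468] rect 580.353759765625 -247.6332244873047 (53.38984298706055, 71.66139221191406) dot [ 0.5972 -0.2614] dir -40.03321456909182 -39.61662204978634
   box ((583.8717041015625, -250.43173217773438), (79.454345703125, 71.96125793457031), 52.55430603027344)
top yellow 746 12 mean [ 0.6197 -0.013 ] rect 619.8053588867188 -13.39984130859375 (50.87861251831055, 60.72215270996094) dot [ 0.6341 -0.0293] dir -51.61347961425783 -48.304290778646106
   box ((619.7992553710938, -12.547447204589844), (82.4978256225586, 81.93699645996094), 40.14434814453125)
scene red 663 10 mean [0.5094 0.2204] rect 508.96148681640625 220.72525024414062 (66.42555236816406, 50.35596466064453) dot [0.5185 0.2401] dir 56.777217864990234 65.06863613945218
   box ((512.7311401367188, 217.55728149414062), (87.21784210205078, 97.07225036621094), 65.62982177734375)
scene blue 1314 28 mean [ 0.5812 -0.2462] rect 582.5189819335938 -246.08877563476562 (75.06354522705078, 79.33332824707031) dot [ 0.5945 -0.2603] dir -40.1761054992676 -46.57957619636837
   box ((581.7587890625, -246.01351928710938), (86.4866943359375, 86.64161682128906), 49.882144927978516)
scene yellow 1206 24 mean [ 0.6226 -0.0133] rect 621.8945922851562 -12.893142700195312 (51.00749206542969, 69.28134155273438) dot [ 0.6375 -0.0305] dir -48.850845336914055 -49.19901065589742
   box ((621.0807495117188, -12.615516662597656), (80.97180938720703, 80.00875854492188), 39.948856353759766)
```

```bash
cat >> h.py <<'E'
def to(x,y,z,yaw,obs=None):
    o=ctrl.get_obs();p=np.array(o["tool_pos"]);w=o["orientation"][2];a=np.radians(w)
    d=np.array([x,y,z])-p;c,s=np.cos(a),np.sin(a)
    sh=np.array([c*d[0]+s*d[1],s*d[0]-c*d[1],-d[2]])/.8
    turn=-((yaw-w+180)%360-180)/90
    print("t",round(o["clock"],2),"pos",p.round(4),"yaw",round(w,2),"F",np.round(o["force"],1),"share",sh.round(4),"turn",round(turn,4),"joints",np.round(o["joint_pos"],0))
E
python3 -c "
from h import *
to(.4972,.1991,.15,-114)"
```

```text
t 0.5 pos [0.2546 0.6251 0.2921] yaw -22.16 F [ 0.2 -0.2 -0.6] share [0.4817 0.3787 0.1776] turn 1.0204 joints [ 84.  21.   1.  -0. -70. -17.]
```

>>> send_rows(
  deltas=[
    [[0.04, 0.031, 0], 0.075],
    [[0.08, 0.062, 0], 0.15],
    [[0.12, 0.093, 0], 0.225],
    [[0.16, 0.125, 0], 0.3],
    [[0.2, 0.157, 0], 0.375],
  ],
  gripper=0,
)

```text
clock: 0.92
tool_pos: [0.3559, 0.4467, 0.2923]
orientation: [-180.0, 0.0, -56.2]
force: [1.4, 0.3, -0.5]
opening: 0.0599
gripper_force: 0.0
```

```bash
python3 -c "
from h import *
to(.4972,.1991,.15,-114)"
```

```text
t 0.92 pos [0.3559 0.4467 0.2923] yaw -56.22 F [ 1.4  0.3 -0.5] share [0.3555 0.0254 0.1779] turn 0.642 joints [ 71.  11. -13.   0. -66. -37.]
```

>>> send_rows(
  deltas=[
    [[0.048, 0.003, 0], 0.075],
    [[0.096, 0.007, 0], 0.15],
    [[0.144, 0.01, 0], 0.225],
    [[0.19, 0.014, 0.01], 0.3],
    [[0.24, 0.017, 0.03], 0.375],
  ],
)

```text
clock: 1.33
tool_pos: [0.4523, 0.282, 0.2706]
orientation: [-179.8, 0.2, -90.0]
force: [1.1, 0.2, -0.0]
opening: 0.0271
gripper_force: 0.0
```

```bash
python3 -c "
from h import *
to(.4972,.1991,.15,-114)"
```

```text
t 1.33 pos [0.4523 0.282  0.2706] yaw -89.96 F [ 1.1  0.2 -0. ] share [ 0.1037 -0.0561  0.1508] turn 0.2671 joints [ 53.   8. -19.   0. -63. -53.]
```

>>> send_rows(
  deltas=[
    [[0.03, -0.016, 0.02], 0.07],
    [[0.06, -0.032, 0.05], 0.14],
    [[0.09, -0.048, 0.09], 0.21],
    [[0.104, -0.056, 0.13], 0.267],
    [[0.104, -0.056, 0.15], 0.267],
  ],
)

```text
clock: 1.75
tool_pos: [0.4958, 0.1967, 0.1455]
orientation: [179.9, -0.2, -114.2]
force: [-0.4, 0.1, -0.4]
opening: 0.0008
gripper_force: 0.0
```

>>> send_rows(
  deltas=[
    [[0, 0, 0], 0],
    [[0, 0, 0], 0],
    [[0, 0, 0], 0],
    [[0, 0, 0], 0],
    [[0, 0, 0], 0],
  ],
)

```text
clock: 2.17
tool_pos: [0.4968, 0.2011, 0.1503]
orientation: [-179.9, 0.1, -113.6]
force: [-0.1, 0.3, 0.4]
opening: 0.0006
gripper_force: 0.0
```

```bash
python3 -c "
from h import *
to(.4972,.1991,.11,-114)
p=ctrl.snapshot('scene');cv2.imwrite('pics/s2.png',cv2.resize(p['color'][120:300,260:480,::-1],None,fx=3,fy=3))"
```

```text
t 2.17 pos [0.4968 0.2011 0.1503] yaw -113.61 F [-0.1  0.3  0.4] share [ 0.0021 -0.0014  0.0503] turn 0.0043 joints [ 43.  15. -28.   0. -47. -67.]
```

View pics/s2.png

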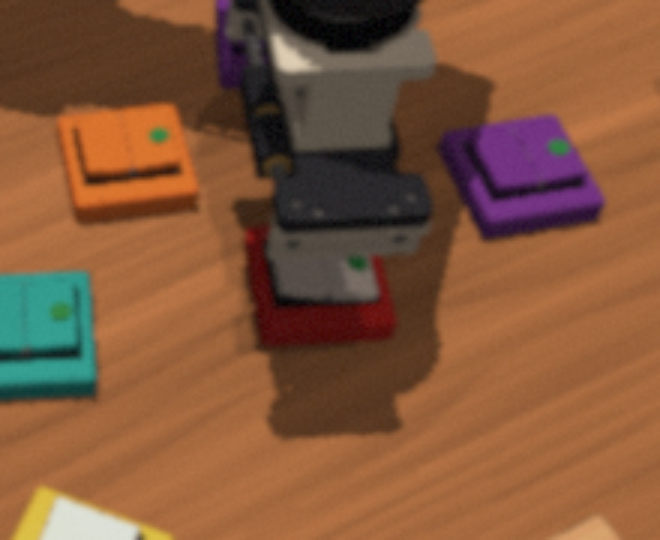

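>>> send_rows(
  deltas=[
    [[0.002, -0.0015, 0.02], 0],
    [[0.002, -0.0015, 0.04], 0],
    [[0.002, -0.0015, 0.05], 0],
    [[0.002, -0.0015, 0.055], 0],
    [[0.002, -0.0015, 0.06], 0],
  ],
)

```text
clock: 2.63
tool_pos: [0.4967, 0.198, 0.1009]
orientation: [180.0, -0.0, -113.7]
force: [-0.4, -1.3, 1.1]
opening: 0.0001
gripper_force: 0.4
```

>>> send_rows(
  deltas=[
    [[0, 0, 0.003], 0],
    [[0, 0, 0.006], 0],
    [[0, 0, 0.006], 0],
    [[0, 0, 0.006], 0],
    [[0, 0, 0.006], 0],
  ],
)

```text
clock: 3.05
tool_pos: [0.4973, 0.1986, 0.0966]
orientation: [-180.0, 0.1, -113.7]
force: [-1.3, -0.2, 4.2]
opening: 0.0004
gripper_force: 2.3
```

```bash
python3 -c "
from h import *
to(.4972,.1991,.2,-114)
p=ctrl.snapshot('scene');cv2.imwrite('pics/s3.png',cv2.resize(p['color'][120:300,260:480,::-1],None,fx=3,fy=3))"
```

```text
t 3.05 pos [0.4973 0.1986 0.0966] yaw -113.67 F [-1.3 -0.2  4.2] share [-0.0006  0.0003 -0.1293] turn 0.0036 joints [ 43.  20. -31.   0. -40. -66.]
```

View pics/s3.png

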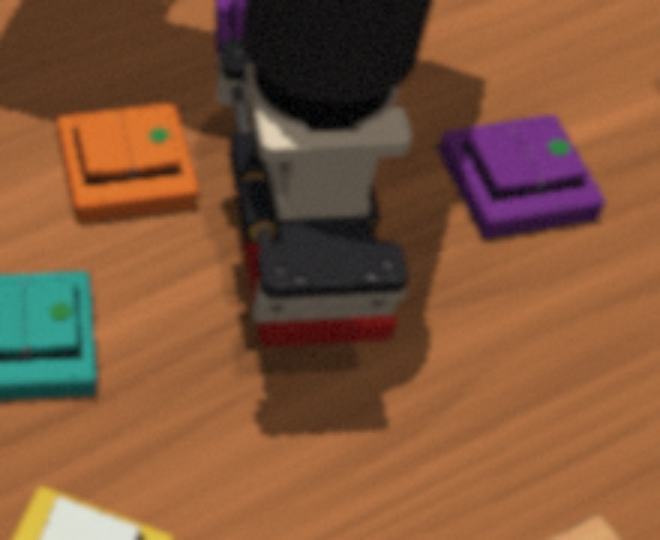

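>>> send_rows(
  deltas=[
    [[0, 0, -0.02], 0],
    [[0, 0, -0.05], 0],
    [[0, 0, -0.09], 0],
    [[0, 0, -0.12], 0],
    [[0, 0, -0.13], 0],
  ],
)

```text
clock: 3.52
tool_pos: [0.4983, 0.1991, 0.2039]
orientation: [-179.8, 0.3, -113.7]
force: [-0.2, 0.5, -0.4]
opening: 0.0004
gripper_force: 0.0
```

```bash
python3 -c "
from h import *
to(.5994,-.2624,.15,-40)"
```

```text
t 3.52 pos [0.4983 0.1991 0.2039] yaw -113.65 F [-0.2  0.5 -0.4] share [ 0.4777 -0.3472  0.0673] turn -0.8184 joints [ 43.  12. -24.   0. -54. -66.]
```

>>> send_rows(
  deltas=[
    [[0.04, -0.029, 0], -0.07],
    [[0.08, -0.058, 0], -0.14],
    [[0.12, -0.087, 0], -0.21],
    [[0.16, -0.116, 0], -0.28],
    [[0.2, -0.145, 0], -0.35],
  ],
)

```text
clock: 3.93
tool_pos: [0.5384, 0.0055, 0.1998]
orientation: [-180.0, 0.0, -82.2]
force: [1.3, 0.3, -0.4]
opening: 0.0005
gripper_force: 0.0
```

```bash
python3 -c "
from h import *
p=ctrl.snapshot('scene');cv2.imwrite('pics/s4.png',cv2.resize(p['color'][120:400,90:460,::-1],None,fx=2,fy=2))
to(.5994,-.2624,.15,-40)"
```

```text
t 3.98 pos [0.5389 0.0006 0.1995] yaw -81.48 F [ 1.7 -3.8  0.7] share [ 0.3363 -0.0261  0.0619] turn -0.4609 joints [ 21.  12. -24.   0. -54. -12.]
```

View pics/s4.png

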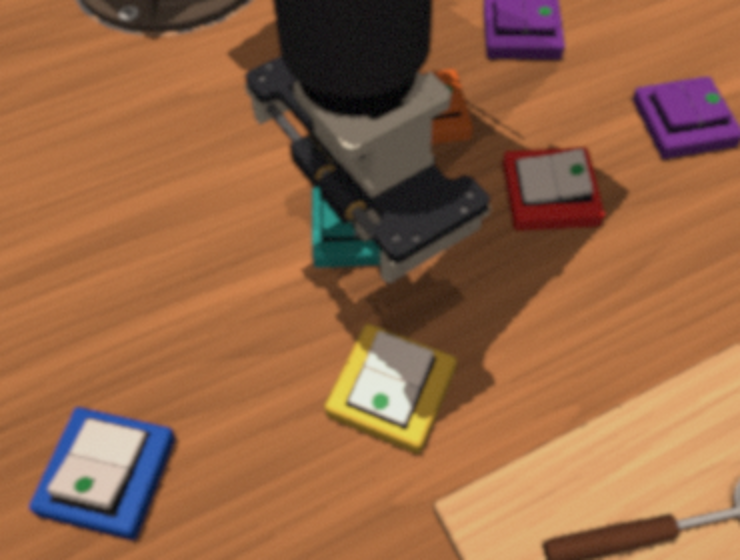

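The red rocker at (555,178) now seems to have its dot end up. I'll check again once the shadow is off it, before pressing blue.

>>> send_rows(
  deltas=[
    [[0.048, -0.004, 0], -0.07],
    [[0.096, -0.008, 0], -0.14],
    [[0.144, -0.011, 0], -0.21],
    [[0.19, -0.015, 0], -0.28],
    [[0.24, -0.018, 0], -0.35],
  ],
)

```text
clock: 4.4
tool_pos: [0.5778, -0.183, 0.1995]
orientation: [-180.0, 0.0, -50.7]
force: [1.3, 0.5, 0.6]
opening: 0.0005
gripper_force: 0.0
```

```bash
python3 -c "
from h import *
to(.5994,-.2624,.15,-40)"
```

```text
t 4.4 pos [ 0.5778 -0.183   0.1995] yaw -50.71 F [1.3 0.5 0.6] share [0.094  0.042  0.0619] turn -0.119 joints [  1.  18. -15.  -0. -56.  38.]
```

>>> send_rows(
  deltas=[
    [[0.035, 0.015, 0.01], -0.06],
    [[0.07, 0.03, 0.03], -0.119],
    [[0.092, 0.041, 0.05], -0.119],
    [[0.092, 0.041, 0.06], -0.119],
    [[0.092, 0.041, 0.06], -0.119],
  ],
)

```text
clock: 4.82
tool_pos: [0.5969, -0.26, 0.1486]
orientation: [179.9, 0.3, -40.5]
force: [-1.0, 0.9, 0.5]
opening: 0.0003
gripper_force: 0.0
```

```bash
python3 -c "
from h import *
p=ctrl.snapshot('scene');c=p['color'][:,:,::-1]
a=cv2.resize(c[180:250,330:405],(400,373),interpolation=cv2.INTER_CUBIC);b=cv2.resize(c[250:400,80:230],(373,373))
cv2.imwrite('pics/s5.png',np.hstack([a,b]))
to(.5994,-.2624,.0975,-40)"
```

```text
t 4.87 pos [ 0.5975 -0.2594  0.1502] yaw -40.41 F [ 0.1  0.4 -0.3] share [0.0043 0.0013 0.0659] turn -0.0046 joints [ -6.  25. -12.  -0. -53.  56.]
```

View pics/s5.png

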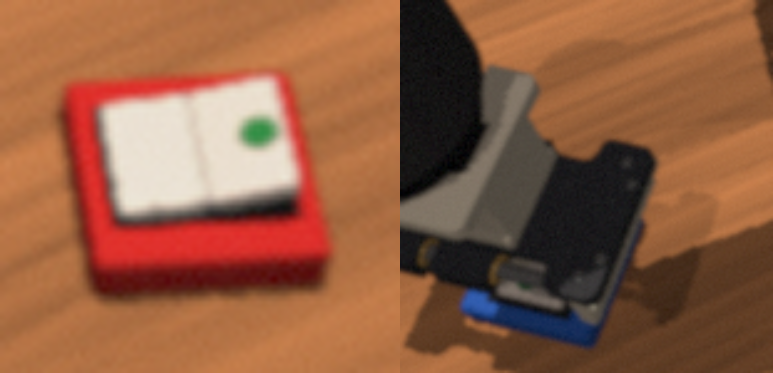

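The red dot end is clearly raised, so red is off. Next I press the blue dot end.

>>> send_rows(
  deltas=[
    [[0.004, 0.001, 0.02], 0],
    [[0.004, 0.001, 0.04], 0],
    [[0.004, 0.001, 0.05], 0],
    [[0.004, 0.001, 0.055], 0],
    [[0.004, 0.001, 0.06], 0],
  ],
)

```text
clock: 5.28
tool_pos: [0.6008, -0.2613, 0.1047]
orientation: [-180.0, -0.1, -40.2]
force: [-0.3, -0.2, 3.5]
opening: 0.0003
gripper_force: 1.7
```

>>> send_rows(
  deltas=[
    [[0, 0, 0.003], 0],
    [[0, 0, 0.006], 0],
    [[0, 0, 0.006], 0],
    [[0, 0, 0.006], 0],
    [[0, 0, 0.006], 0],
  ],
)

```text
clock: 5.7
tool_pos: [0.6004, -0.2619, 0.0994]
orientation: [-180.0, -0.0, -40.3]
force: [0.2, -0.6, 0.5]
opening: 0.0008
gripper_force: 0.0
```

>>> send_rows(
  deltas=[
    [[0, 0, -0.02], 0],
    [[0, 0, -0.05], 0],
    [[0, 0, -0.09], 0],
    [[0, 0, -0.13], 0],
    [[0, 0, -0.16], 0],
  ],
)

```text
clock: 6.12
tool_pos: [0.6007, -0.2622, 0.2302]
orientation: [-180.0, -0.1, -40.3]
force: [0.9, 0.6, 0.7]
opening: 0.0006
gripper_force: 0.0
```

>>> send_rows(
  deltas=[
    [[-0.03, -0.04, 0], 0],
    [[-0.05, -0.08, 0], 0],
    [[-0.08, -0.12, 0], 0],
    [[-0.1, -0.15, 0], 0],
    [[-0.1, -0.15, 0], 0],
  ],
)

```text
clock: 6.53
tool_pos: [0.6176, -0.1144, 0.2276]
orientation: [-179.9, -0.0, -40.1]
force: [-0.1, 0.2, -0.9]
opening: 0.0002
gripper_force: 0.0
```

```bash
python3 -c "
from h import *
p=ctrl.snapshot('scene');c=p['color'][:,:,::-1]
a=cv2.resize(c[180:250,330:405],(400,373),interpolation=cv2.INTER_CUBIC);b=cv2.resize(c[270:400,90:330],(690,373),interpolation=cv2.INTER_CUBIC)
cv2.imwrite('pics/s6.png',cv2.resize(np.hstack([a,b]),None,fx=.72,fy=.72))
to(.5994,-.2624,.0975,-40)"
```

```text
t 6.58 pos [ 0.6173 -0.1161  0.2276] yaw -40.12 F [-1.1 -0.2  0.5] share [0.1007 0.1543 0.1626] turn -0.0013 joints [  7.  19. -11.  -0. -60.  43.]
```

View pics/s6.png

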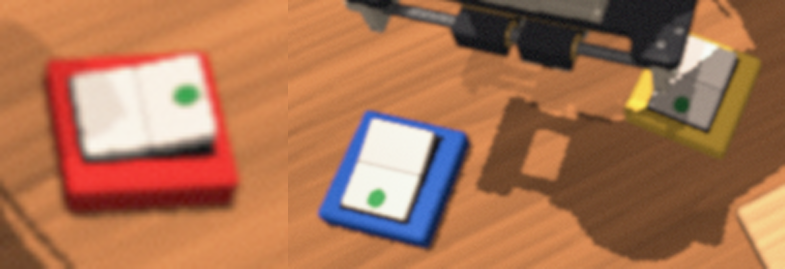

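In this picture the red dot end is up. The blue dot end is down, with the shadow gap now at its rear, and yellow is untouched. The arm is clear of everything, so I'm handing in.

```bash
python3 -c "
from h import *
print(ctrl.close_job())"
```

```text
the job is handed in; nothing more can be done
None
```

The job is handed in at about 6.6 s: the last picture shows the toaster (red) switched off first, then the kettle (blue) on, the slow cooker (yellow) still on and the arm clear; no verdict was returned.

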